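# Roll the cart wheel into its parking bay

### The job

Roll the toy-cart wheel that stands on the open bench along on its tyre into the empty bay of the wooden rack, over the low sill, and leave it standing there upright and square between the guide strips. Its faces are freshly varnished, so it must really roll: do not lift it off the bench and never let it fall over. Leave the wheel already parked in the other bay and the glue jar alone.

Things in the scene. Friction and masses are not known exactly. Their poses are not given: they have to be found in the camera images.
- cart_wheel: Wooden wheel, black tyre, 80 mm diameter, 28 mm wide, standing free on its tyre. Its 10 mm round axle (70 mm long) sticks out 21 mm each side. Origin: its centre, 40 mm above the bench. y: axle; at the start z is up and x points at the bay within about 5 degrees, 200-260 mm off. Pushed on both axle ends from behind, a finger each side of the tyre, it rolls and steers without jamming.
- bay_spot (a point): Bench point (z=0) under a wheel parked in the empty bay. x: into the bay; y: across; z: up. Rack fixed. Stop, 45 mm high, face at x=+41 mm. Rounded sill 3 mm high at x=-17 mm; once past it a wheel drops into the dip before the stop and stays. Guide strips 12 mm high and wide, 44 mm clear between, from the stop to x=-65 mm, flaring out to x=-98 mm. The other, occupied bay is 130 mm toward -y.
- parked_wheel: An identical wheel already parked in the rack's other bay; origin at its centre, y along its axle. To be left alone.
- glue_jar: Amber glass jar with white lid, 52 mm diameter, 75 mm tall, standing on the bench beside the way, about 140 mm from the rolling line; origin at the centre of its underside. To be left alone.
Things that resemble listed ones, but are neither listed nor needed, are in the scene too. What is shaped like the cart_wheel but purple or yellow is not meant.

How it is judged:
On the way:
1. the wheel, still standing, has rolled half a turn before it is in the bay (angle between cart_wheel's own z axis and vertical above 2.5 rad and height (world z) of cart_wheel below 0.05 m and x of cart_wheel in the frame of bay_spot below -0.02 m), for 0.05 s.
At the end, for the whole second after the job is handed in: the wheel stands at rest on its tyre in the empty bay, its centre within 15 mm of the bay's spot in plan and its axle less than 46 mm high, its axle within 10 degrees of level and within 15 degrees of square to the bay (horizontal distance between cart_wheel and bay_spot below 0.015 m and angle between the y axis of cart_wheel and the y axis of bay_spot, either way round below 0.26 rad and angle between cart_wheel's own y axis and vertical between 1.39 and 1.75 rad and height (world z) of cart_wheel below 0.046 m and linear speed of cart_wheel below 0.02 m/s); the robot touches nothing.
It fails at once if the wheel falls or leans by more than 30 degrees (angle between cart_wheel's own y axis and vertical below 1.05 rad or angle between cart_wheel's own y axis and vertical above 2.09 rad).
It fails at once if the wheel is lifted more than 15 mm off the bench (height (world z) of cart_wheel above 0.055 m).
It fails at once if the parked wheel is displaced by more than 15 mm (distance of parked_wheel from where it was at the start of the episode above 0.015 m).
It fails at once if the glue jar is displaced by more than 15 mm (distance of glue_jar from where it was at the start of the episode above 0.015 m).
It also fails if it takes over 43 s, if anything falls off the work surface, if the arm or the gripper's body presses on something with over 40 N, if the wrist force passes 120 N, or if a joint passes its speed limit or range.

### The arm

A 6-joint arm with a two-finger parallel gripper is mounted at the origin on the work surface. World frame = base frame: x ahead of the robot, y to its left, z up, the work surface at z = 0. Lengths are in m, angles in rad, forces in N, time in s.
With the tool pointing down it reaches from about 0.375 to 0.9 m from the base axis. Payload 3.1 kg.
Tool frame: the origin (TCP) lies midway between the tips of the shut fingers; the grasp point (between the pads) lies 19 mm behind it; x points along the fingers, y is the direction in which the jaws open and shut, and the axes are right-handed (so a half turn about x gives the same grasp; the last joint's range is limited). The gripper opens to 87 mm and grips with 3 to 60 N. Pads are 19 mm wide; open, the fingers measure 117 mm over their backs; the gripper's body (75 mm by 190 mm) begins 51 mm behind the grasp point.
Start: joints at [-1.29, 0.527, 1.433, -0, 1.181, -0.178], TCP at [0.277, -0.56, 0.223] pointing down, gripper open.
Joint ranges: [-3.08, 3.08], [-0.75, 2.2], [0.22, 2.44], [-1.43, 4.57], [0, 2.65], [-2.85, 2.85]. Speed limits (rad/s): [2.79, 2.79, 3.14, 3.14, 3.14, 3.14].

### API

Orientations are given as a unit quaternion [x, y, z, w].
In Python, from rig import get_obs, imaging, robot gives the robot as it stands.
- The arm moves only by the shell command python3 -m inch 'ROWS' [FORCE]. ROWS is JSON, a list of rows, each a list of 3 entries, a list of its own where there are three numbers: the finger opening in mm, from 0 to 87, then the shift along the tool's x, y, z in mm, then the turn, a rotation vector about the tool's x, y, z in degrees. In form: [[grip, [dx, dy, dz], [wx, wy, wz]], ...]. A call has 1 to 12 rows; each row shifts and turns the pose as measured when the row begins, along the tool's axes as they then stand; what a row does not reach is not made up. A row lasts 1/8 s, in which the tool goes at most 62.5 mm and 10.7 degrees, less where a joint would pass 70% of its speed; a pose out of reach is approached as far as the arm can. A call with a gripper value outside its range is refused whole. The fingers move at their own pace and stop on an object; FORCE is the grip in N (left out, the last holds). Time passes only in rows, so rows that do not move let the fingers close. It gives the time, the measured TCP pose, the force and the opening at its end, in the units of the state.
- get_obs(): the state, without advancing time (a new reading comes with each control period).
- imaging.camera(name): name is "side" or "top" or "wrist"; returns the picture (480x640x3 uint8, red, green, blue); there is no depth.
- imaging.camera_params(name): a dict with "camera_matrix" (3x3 intrinsics, pixels), "k1" (the pictures are not rectified: a ray, as slopes to the right and down, at radius r is drawn at 1 + k1 r^2 times it, then the intrinsics apply), "xyz" and "rotation" of the camera in the world. Camera axes: x right, y down, z forward; pixel columns grow to the right and rows downward; lengths in m; the calibration is good to about 2 mm. A picture is of the moment at which its call begins: read the wrist's pose just before it. camera_params takes no time and is no camera call; for the wrist camera it gives the pose at the moment of the call.
- robot.hand_in(): hands the job in, once; it reports no verdict.
Trained networks look in the newest picture that a camera, given by its name, has taken for a name from the list of things; names that differ only in an ending like _2 or _b are one class to them, and where a whole thing is asked for, a point or a joint stands for the part that bears it (a point fixed in the world has none). Each returns a list of dicts, best first, with "confidence" (0 to 1); they miss things now and then, are a little off and sometimes report something else, mostly with a low value. They report only what shows in the picture. A call takes as long as a camera call. They do not tell look-alikes from the thing itself.
- imaging.cut_out(camera, target): "pixels" (480x640 bool, what is visible of it) and "box" ([centre column, centre row, width, height] in pixels, round what is visible of it).
- imaging.tip_of(camera, target): "pixel" ([column, row] in pixels: a listed point, or the origin of a listed thing).
The state is a dict: "time": time; "q": joint angles; "joint_velocities": joint speeds; "joint_torque": joint torques, N m; "position": TCP position; "tool_rot": TCP orientation; "ft_force": force on the tool from outside, world axes, zero at the start; "moment": the same for the moment, N m; "grip_width": finger opening in m.
Only numpy, scipy, OpenCV 4.12 (cv2) and the standard library are available. Lean on these libraries where they do the work, as an engineer would, in place of code of your own. Each camera call takes 0.05 s, during which the arm holds its last target. There are 200 camera calls.

## Working session

There is one attempt and no reset: what is moved stays moved. The work goes in short steps, Python scripts to look and compute and a shell command to move; the robot and the scene stay as the last step left them, time stands still between calls to the robot, and variables do not carry over. Pictures are saved under pics/ and viewed, about 8 in all and at most 12, crops included, and the job is handed in when it is done.

```bash
mkdir -p pics; ls; python3 - <<'E'
from rig import get_obs, imaging, robot
import cv2,numpy as np
o=get_obs();print(o)
for n in("top","side"):
    p=imaging.camera(n);cv2.imwrite(f"pics/{n}0.png",p[:,:,::-1])
    c=imaging.camera_params(n);print(n,c)
    for t in("cart_wheel","glue_jar","bay_spot"):
        try:
            if t!="bay_spot":
                for d in imaging.cut_out(n,t):print(t,d["confidence"],d["box"])
            for d in imaging.tip_of(n,t):print(t,d)
        except Exception as e:print(t,e)
print(get_obs()["time"])
E
```

```text
pics
{'time': 0.0, 'q': array([-1.28948297e+00,  5.28459015e-01,  1.43389977e+00,  3.32640078e-05,
        1.18139528e+00, -1.78497729e-01]), 'joint_velocities': array([-0.00045429,  0.00051556,  0.00193892,  0.00062658, -0.00053416,
        0.00024148]), 'joint_torque': array([ 1.81192736e-04, -4.40041924e+01, -1.76597857e+01,  6.33521006e-02,
        5.85227937e-02, -1.65051201e-04]), 'position': array([ 0.27719204, -0.55935456,  0.22157684]), 'tool_rot': array([-0.68847355, -0.16189869,  0.68853036, -0.16037124]), 'ft_force': array([-0.06086708, -0.55662106,  0.13059822]), 'moment': array([-0.01738085, -0.02125736, -0.05007698]), 'grip_width': 0.08707039475934503}
top {'camera_matrix': array([[572.45529575,   0.        , 322.32065758],
       [  0.        , 572.45529575, 233.71740341],
       [  0.        ,   0.        ,   1.        ]]), 'k1': 0.04129115787398464, 'xyz': array([ 0.45406612, -0.00763887,  0.86371469]), 'rotation': array([ 0.7139454 , -0.69366027,  0.07541709, -0.05856332])}
cart_wheel 0.95 [409.9, 355.4, 57.2, 50.4]
cart_wheel 0.86 [431.2, 262.9, 57.2, 47.9]
cart_w
[... 502 characters left out ...]
  ,   0.        ,   1.        ]]), 'k1': -0.010338657772513443, 'xyz': array([0.29977463, 0.59964642, 0.55238288]), 'rotation': array([-0.20500785,  0.86449423, -0.44919408,  0.09405419])}
cart_wheel 0.88 [430.2, 190.8, 33.6, 41.0]
cart_wheel 0.8 [436.7, 233.7, 45.2, 49.9]
cart_wheel 0.75 [373.0, 203.5, 31.6, 41.6]
cart_wheel {'pixel': [433.8, 230.5], 'confidence': 0.98}
cart_wheel {'pixel': [430.6, 191.6], 'confidence': 0.78}
cart_wheel {'pixel': [372.9, 203.5], 'confidence': 0.68}
cart_wheel {'pixel': [301.1, 237.2], 'confidence': 0.21}
glue_jar 0.62 [320.6, 301.9, 145.4, 88.4]
glue_jar {'pixel': [301.4, 239.1], 'confidence': 0.76}
bay_spot {'pixel': [361.9, 310.5], 'confidence': 0.61}
0.6
```

View pics/top0.png

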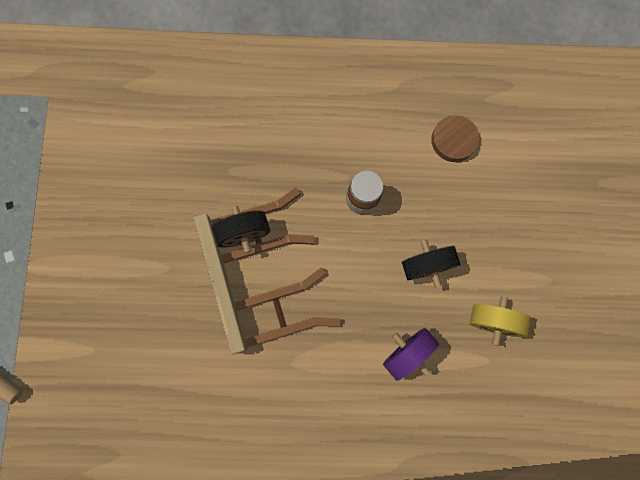

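View pics/side0.png

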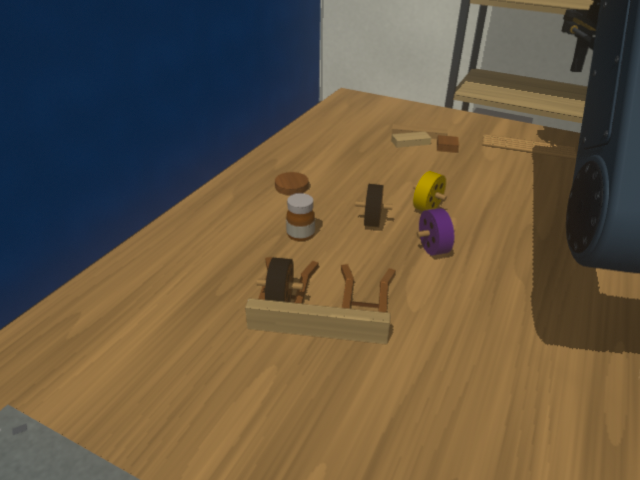

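Lookalikes in the top view: purple (411,355), yellow (501,320), the already-parked black wheel (240,229), and a free black wheel (431,263). I choose the black one at (431,263) and check it in a close crop.

```bash
cat > h.py <<'E'
from rig import get_obs, imaging, robot
import cv2,numpy as np
from scipy.spatial.transform import Rotation as R
def ray(n,px,c=None):
    c=c or imaging.camera_params(n)
    u=cv2.undistortPoints(np.array([[px]],float),c["camera_matrix"],np.array([c["k1"],0,0,0.]))[0,0]
    M=c["rotation"]; M=np.array(M); M=R.from_quat(M).as_matrix() if M.shape==(4,) else M
    return np.array(c["xyz"]),M@np.array([u[0],u[1],1])
def atz(n,px,z,c=None):
    o,d=ray(n,px,c); return o+d*(z-o[2])/d[2]
def tri(a,b):
    A=[];B=[]
    for o,d in(a,b):
        d=d/np.linalg.norm(d);P=np.eye(3)-np.outer(d,d);A.append(P);B.append(P@o)
    return np.linalg.lstsq(np.vstack(A),np.hstack(B),rcond=None)[0]
E
python3 - <<'E'
from h import *
np.set_printoptions(precision=4,suppress=True)
p=cv2.imread("pics/top0.png")[180:380,190:470]
cv2.imwrite("pics/crop1.png",cv2.resize(p,(784,560),interpolation=cv2.INTER_CUBIC))
print("wheel",tri(ray("top",(429.3,263.5)),ray("side",(372.9,203.5))),atz("top",(429.3,263.5),.04))
print("bay",tri(ray("top",(270.5,314)),ray("side",(361.9,310.5))),atz("top",(270.5,314),0),atz("side",(361.9,310.5),0))
print("jar",atz("top",(359.6,193.9),0))
E
```

```text
wheel [ 0.5731 -0.1812  0.0441] [ 0.5733 -0.1822  0.04  ]
bay [ 0.4961  0.0481 -0.0026] [0.496  0.0479 0.    ] [0.4951 0.0507 0.    ]
jar [ 0.6853 -0.0826  0.    ]
```

View pics/crop1.png

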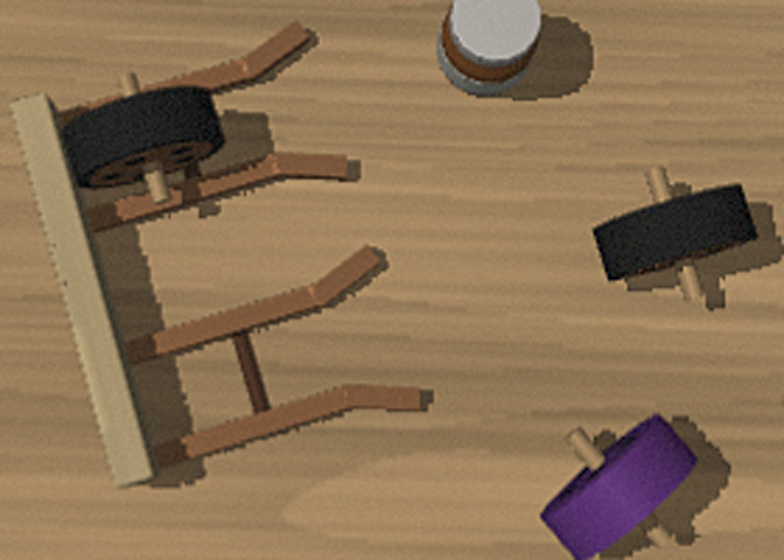

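The crop shows a black-tyred free wheel centred at crop (675,232), i.e. full (431,263). Its axle ends are at crop (655,170) and (692,297). The empty bay is the lower one, with its sill at crop (252,370). Now I compute the geometry.

```bash
python3 - <<'E'
from h import *
np.set_printoptions(precision=4,suppress=True)
f=lambda u,v,z:atz("top",(190+u/2.8,180+v/2.8),z)[:2]
a1,a2=f(656,172,.042),f(692,295,.038); print("axle",a1,a2,np.linalg.norm(a1-a2),(a1+a2)/2)
d=a1-a2;print("axle dir deg",np.degrees(np.arctan2(d[1],d[0])))
s1,s2=f(50,95,.045),f(153,475,.045);d=s1-s2;print("stop",s1,s2,np.linalg.norm(d),np.degrees(np.arctan2(d[1],d[0])))
sill=f(252,370,.003);print("sill",sill)
for nm,p in dict(bU=(275,165),bendU=(312,295),bendL=(350,396),rU=(133,350),rL=(160,455)).items():
    print(nm,f(*p,.012))
w=np.array([.573,-.1815])
for b in (sill,):
    n=np.array([-d[1],d[0]])/np.linalg.norm(d); n=n*np.sign(n@(b-w))
    bay=b+.017*n;print("bay dir",n,np.degrees(np.arctan2(n[1],n[0])),"bay",bay,"wheel->bay",bay-w,np.linalg.norm(bay-w),np.degrees(np.arctan2(*(bay-w)[::-1])))
    m=np.array([n[1],-n[0]]);print("wheel lateral (right +)",(w-bay)@m,"along",(w-bay)@n)
o=get_obs();M=R.from_quat(o["tool_rot"]).as_matrix();print(o["position"],M)
E
```

```text
axle [ 0.6054 -0.1747] [ 0.542  -0.1937] 0.06614662440663045 [ 0.5737 -0.1842]
axle dir deg 16.65331222200685
stop [0.6357 0.1423] [0.4437 0.0788] 0.20221626105459725 18.29273895330848
sill [0.499  0.0338]
bU [0.6083 0.0254]
bendU [0.5388 0.0032]
bendL [ 0.4864 -0.0186]
rU [0.5072 0.0962]
rL [0.4535 0.0792]
bay dir [-0.3139  0.9495] 108.29273895330847 bay [0.4936 0.0499] wheel->bay [-0.0794  0.2314] 0.24466040250667442 108.93344709040102
wheel lateral (right +) 0.0027358497444713303 along -0.24464510557316207
[ 0.2774 -0.5601  0.2226] [[ 0.      0.4438 -0.8961]
 [-0.     -0.8961 -0.4438]
 [-1.      0.     -0.    ]]
```

```bash
python3 -m inch '[[42,[0,0,0],[-10.3,0,0]],[42,[0,0,0],[-10.3,0,0]],[42,[0,0,0],[-10.3,0,0]],[42,[0,0,0],[-10.3,0,0]],[42,[0,0,0],[-10.3,0,0]],[42,[0,0,0],[-10.3,0,0]],[42,[0,0,0],[-10.3,0,0]],[42,[0,0,0],[-10.3,0,0]]]'
cat >> h.py <<'E'
BAY=np.array([.494,.0495]);TH=np.radians(108.5)
U=np.array([np.cos(TH),np.sin(TH)])
def go(x,y,z,deg=18.5):
    o=get_obs();M=R.from_quat(o["tool_rot"]).as_matrix();d=np.array([x,y,z])-o["position"]
    yt=M[:,1];a=np.degrees(np.arctan2(yt[1],yt[0]))
    print("pos",o["position"].round(4),"yaw",a.round(2),"tilt",np.degrees(np.arccos(-M[2,0])).round(2),"shift mm",(M.T@d*1000).round(1),"turn x",-(deg-a).round(2),"t",o["time"],"F",o["ft_force"].round(2))
E
python3 -c "
from h import *
go(.586,-.223,.15)"
```

```text
time: 1.6
position: [0.2774, -0.5601, 0.2229]
tool_rot: [0.398, 0.584, -0.398, 0.585]
ft_force: [0.1, -0.1, -0.2]
grip_width: 0.0422
pos [ 0.2774 -0.5601  0.2229] yaw 21.48 tilt 0.03 shift mm [  72.8  410.6 -200.7] turn x 2.98 t 1.6 F [ 0.12 -0.12 -0.17]
```

```bash
python3 -m inch '[[42,[7,41,-20],[0,0,0]],[42,[7,41,-20],[0,0,0]],[42,[7,41,-20],[0,0,0]],[42,[7,41,-20],[0,0,0]],[42,[7,41,-20],[0,0,0]],[42,[7,41,-20],[0,0,0]],[42,[7,41,-20],[0,0,0]],[42,[7,41,-20],[0,0,0]],[42,[7,41,-20],[0,0,0]],[42,[7,41,-20],[0,0,0]],[42,[0,0,0],[3,0,0]],[42,[0,0,0],[0,0,0]]]'
python3 - <<'E'
from h import *
go(.586,-.223,.15)
c=imaging.camera_params("wrist");p=imaging.camera("wrist");cv2.imwrite("pics/w1.png",p[:,:,::-1])
for d in imaging.tip_of("wrist","cart_wheel"):print(d,atz("wrist",d["pixel"],.04,c))
E
```

```text
time: 3.1
position: [0.5975, -0.217, 0.1512]
tool_rot: [0.413, 0.57, -0.415, 0.577]
ft_force: [-0.0, -0.7, 0.8]
grip_width: 0.0414
pos [ 0.5975 -0.217   0.1512] yaw 18.37 tilt 0.56 shift mm [  1.2 -12.7   2. ] turn x -0.13 t 3.1 F [-0.02 -0.67  0.76]
{'pixel': [177.3, 268.5], 'confidence': 0.95} [ 0.4954779  -0.28079177  0.04      ]
{'pixel': [143.9, 92.5], 'confidence': 0.78} [ 0.44495313 -0.1538436   0.04      ]
{'pixel': [302.4, 190.4], 'confidence': 0.64} [ 0.57518851 -0.18518904  0.04      ]
```

View pics/w1.png

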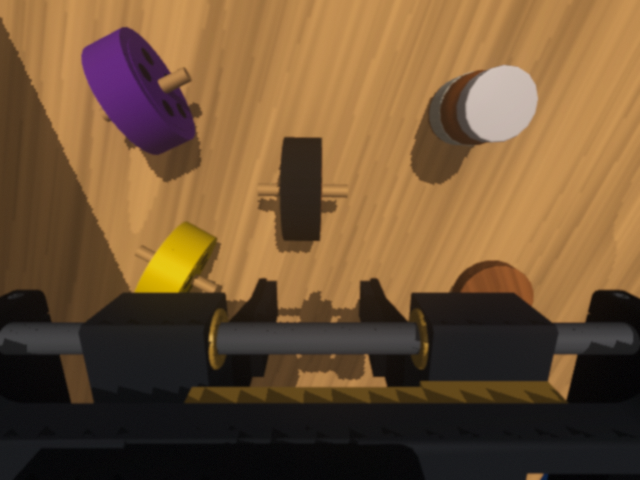

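The wrist view confirms the black wheel at (302,190), axle level at columns 259–347, so it is square to the tool. The fingers centre at about column 320. I'll descend 60 mm behind the wheel.

```bash
python3 -c "
from h import *
go(.5935,-.241,.028,18.5)"
```

```text
pos [ 0.5971 -0.2176  0.1513] yaw 18.31 tilt 0.55 shift mm [123.5 -11.   19.9] turn x -0.19 t 3.2 F [-0.22 -0.29 -0.7 ]
```

```bash
python3 -m inch '[[42,[0,-11,20],[0,0,0]],[42,[40,0,0],[0,0,0]],[42,[40,0,0],[0,0,0]],[42,[30,0,0],[0,0,0]],[42,[10,0,0],[0,0,0]],[42,[0,0,0],[0,0,0]]]'
python3 - <<'E'
from h import *
go(.5935,-.241,.028)
c=imaging.camera_params("wrist");p=imaging.camera("wrist");cv2.imwrite("pics/w2.png",p[:,:,::-1])
for d in imaging.tip_of("wrist","cart_wheel"):print(d,atz("wrist",d["pixel"],.04,c))
E
```

```text
time: 3.95
position: [0.5932, -0.2559, 0.0316]
tool_rot: [0.414, 0.565, -0.418, 0.579]
ft_force: [-0.5, 0.7, 0.8]
grip_width: 0.042
pos [ 0.5932 -0.2559  0.0316] yaw 17.91 tilt 1.16 shift mm [  3.4   4.8 -14.2] turn x -0.59 t 3.95 F [-0.45  0.65  0.78]
{'pixel': [324.3, 151.7], 'confidence': 0.73} [ 0.5742098  -0.18637531  0.04      ]
{'pixel': [103.9, 298.2], 'confidence': 0.65} [ 0.49474793 -0.28389655  0.04      ]
```

View pics/w2.png

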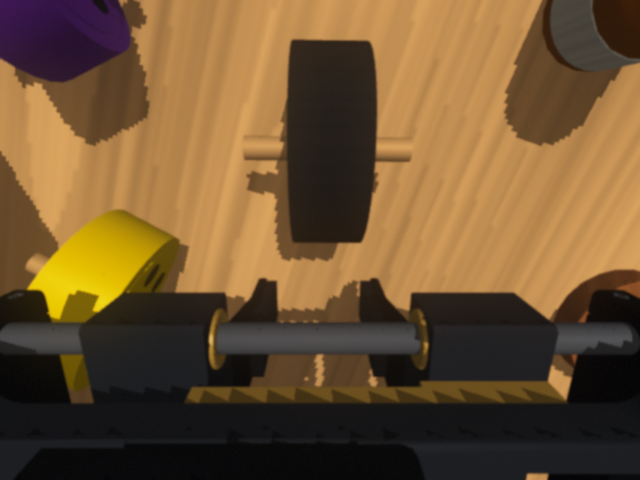

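The axle now sits mid-column at 328, against fingers at 320. I'll shift about +4 mm in y and correct the small tilt.

```bash
cat >> h.py <<'E'
def st(deg=18.5,wheel=None,z=.028):
    o=get_obs();M=R.from_quat(o["tool_rot"]).as_matrix();t=np.radians(deg);c,s=np.cos(t),np.sin(t)
    D=np.array([[0,c,s],[0,s,-c],[-1,0,0]])
    r=np.degrees(R.from_matrix(M.T@D).as_rotvec());P=o["position"];m=np.array([U[1],-U[0]])
    print("t",o["time"],"pos",P.round(4),"rotvec",r.round(2),"bay along/lat mm",(1000*U@(P[:2]-BAY)).round(1),(1000*m@(P[:2]-BAY)).round(1),"F",o["ft_force"].round(1))
    if wheel is not None:
        w=np.array(wheel[:2]);print("wheel vs tool along/lat",1000*U@(w-P[:2]),1000*m@(w-P[:2]),"wheel vs bay",1000*U@(w-BAY),1000*m@(w-BAY))
E
python3 -c "
from h import *
st(wheel=(.5742,-.1860))"
```

```text
t 4.05 pos [ 0.5941 -0.2558  0.0328] rotvec [-0.57  1.18 -0.48] bay along/lat mm -321.3 -2.0 F [-0.1  0.1  0.2]
wheel vs tool along/lat 72.5145139473413 3.3211184388692594 wheel vs bay -248.77805424474835 1.330310564138017
```

```bash
python3 -m inch '[[42,[4,3,-5],[-0.6,1.2,-0.5]],[42,[0,0,-12],[0,0,0]],[42,[0,0,-12],[0,0,0]],[42,[0,0,-10],[0,0,0]],[42,[0,0,-5],[0,0,0]],[42,[0,0,-2],[0,0,0]]]'
python3 - <<'E'
from h import *
c=imaging.camera_params("wrist");p=imaging.camera("wrist");cv2.imwrite("pics/w3.png",p[:,:,::-1])
for d in imaging.tip_of("wrist","cart_wheel"):
    x=atz("wrist",d["pixel"],.04,c);print(d,x)
    if x[0]>.53:st(wheel=x)
E
```

```text
time: 4.8
position: [0.5831, -0.2077, 0.032]
tool_rot: [0.412, 0.574, -0.412, 0.576]
ft_force: [0.2, 0.2, -0.7]
grip_width: 0.0419
{'pixel': [38.1, 93.7], 'confidence': 0.81} [ 0.44526274 -0.15452391  0.04      ]
{'pixel': [314.9, 255.9], 'confidence': 0.75} [ 0.5744974  -0.18462491  0.04      ]
t 4.9 pos [ 0.5832 -0.208   0.0319] rotvec [ 0.2   0.11 -0.13] bay along/lat mm -272.5 2.9 F [-0.7  0.1 -0.6]
wheel vs tool along/lat 24.94374565381296 -0.8243844686783222 wheel vs bay -247.56839315569346 2.0486664618306065
```

View pics/w3.png

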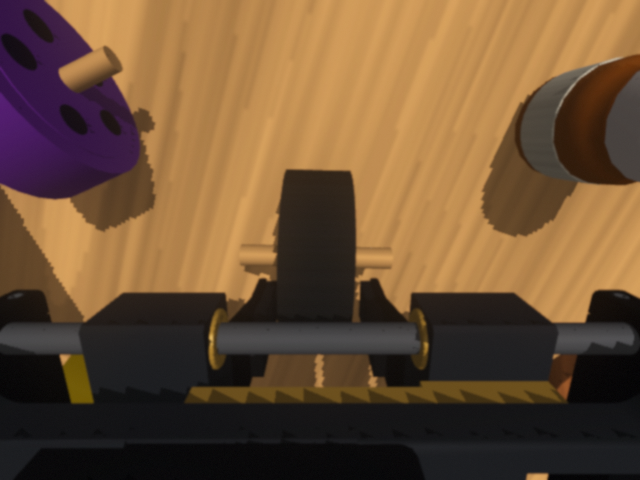

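The tyre (columns 277–357) sits between the fingers with the axle just ahead of the tips. Starting a gentle push.

```bash
python3 -m inch '[[42,[2,0,-4],[0.2,0,0]],[42,[1,0,-4],[0,0,0]],[42,[0,0,-5],[0,0,0]],[42,[0,0,-6],[0,0,0]],[42,[0,0,-7],[0,0,0]],[42,[0,0,-7],[0,0,0]],[42,[0,0,-7],[0,0,0]],[42,[0,0,-7],[0,0,0]],[42,[0,0,-7],[0,0,0]],[42,[0,0,-7],[0,0,0]]]'
python3 - <<'E'
from h import *
c=imaging.camera_params("wrist");p=imaging.camera("wrist");cv2.imwrite("pics/w4.png",p[:,:,::-1])
st()
for d in imaging.tip_of("wrist","cart_wheel"):
    x=atz("wrist",d["pixel"],.04,c);print(d,x)
    if abs(d["pixel"][0]-315)<60:st(wheel=x)
E
```

```text
time: 6.15
position: [0.5629, -0.1472, 0.0285]
tool_rot: [0.414, 0.572, -0.413, 0.575]
ft_force: [0.9, 0.2, 0.5]
grip_width: 0.0421
t 6.2 pos [ 0.5622 -0.1461  0.0284] rotvec [-0.06  0.07 -0.11] bay along/lat mm -207.1 2.6 F [-0.4  0.6  0.5]
{'pixel': [65.2, 247.1], 'confidence': 0.79} [ 0.44575077 -0.15442917  0.04      ]
```

View pics/w4.png

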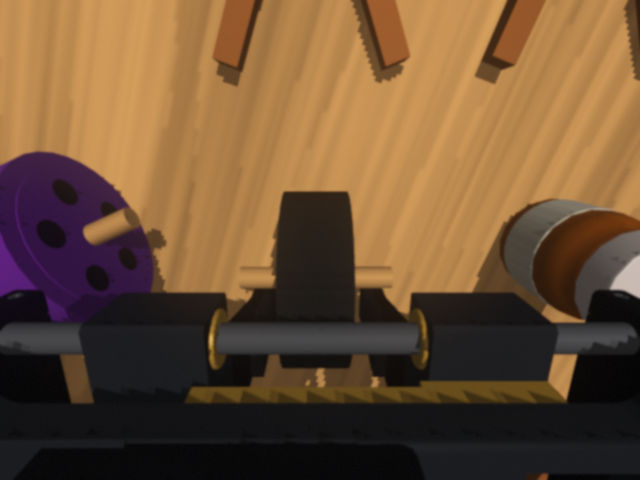

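The wheel is rolling level: axle at row 278, centre column 315. The bay mouth (strip ends at columns 229 and 392, middle about 310) is dead ahead. Continuing.

```bash
python3 -m inch '[[42,[0,0,-5],[0,0,0]],[42,[0,-0.2,-7],[0,0,0]],[42,[0,-0.2,-8],[0,0,0]],[42,[0,-0.2,-8],[0,0,0]],[42,[0,-0.2,-8],[0,0,0]],[42,[0,-0.2,-8],[0,0,0]],[42,[0,-0.2,-8],[0,0,0]],[42,[0,-0.2,-8],[0,0,0]],[42,[0,-0.2,-8],[0,0,0]],[42,[0,-0.2,-7],[0,0,0]],[42,[0,-0.2,-6],[0,0,0]],[42,[0,0,-5],[0,0,0]]]'
python3 - <<'E'
from h import *
c=imaging.camera_params("wrist");p=imaging.camera("wrist");cv2.imwrite("pics/w5.png",p[:,:,::-1])
st()
E
```

```text
time: 7.75
position: [0.5317, -0.0604, 0.0284]
tool_rot: [0.414, 0.572, -0.413, 0.575]
ft_force: [0.6, 0.5, 0.8]
grip_width: 0.0426
t 7.8 pos [ 0.5312 -0.0598  0.0283] rotvec [-0.04  0.09 -0.11] bay along/lat mm -115.4 0.6 F [-1.  -0.3 -0.5]
```

View pics/w5.png

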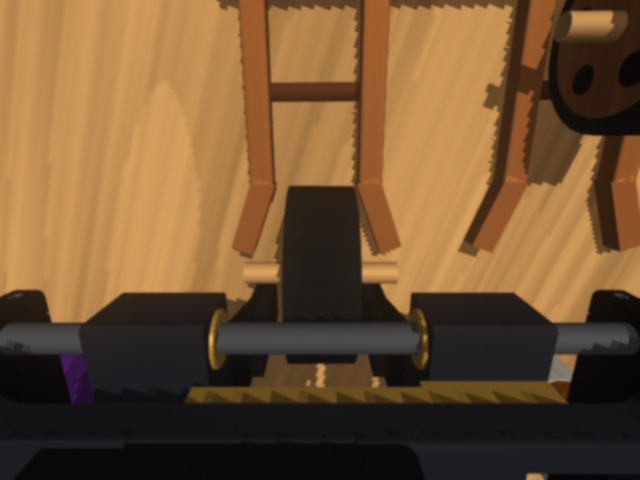

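Lined up: tyre centre at column 321 against bay middle about 315, roughly 2–3 mm to the right. I'll steer slightly left, then back square.

```bash
python3 -m inch '[[42,[0,0,-5],[-1.5,0,0]],[42,[0,0,-7],[-0.5,0,0]],[42,[0,0,-8],[0,0,0]],[42,[0,0,-8],[0,0,0]],[42,[0,0,-8],[0,0,0]],[42,[0,0,-8],[0,0,0]],[42,[0,0,-8],[1,0,0]],[42,[0,0,-8],[1,0,0]],[42,[0,0,-7],[0,0,0]]]'
python3 - <<'E'
from h import *
c=imaging.camera_params("wrist");p=imaging.camera("wrist");cv2.imwrite("pics/w6.png",p[:,:,::-1])
st()
E
```

```text
time: 8.93
position: [0.5071, 0.0071, 0.0283]
tool_rot: [0.414, 0.572, -0.413, 0.575]
ft_force: [0.6, -0.8, 0.3]
grip_width: 0.0423
t 8.975 pos [0.5065 0.0078 0.0283] rotvec [-0.04  0.08 -0.12] bay along/lat mm -43.5 -1.4 F [-0.7 -0.1 -0. ]
```

View pics/w6.png

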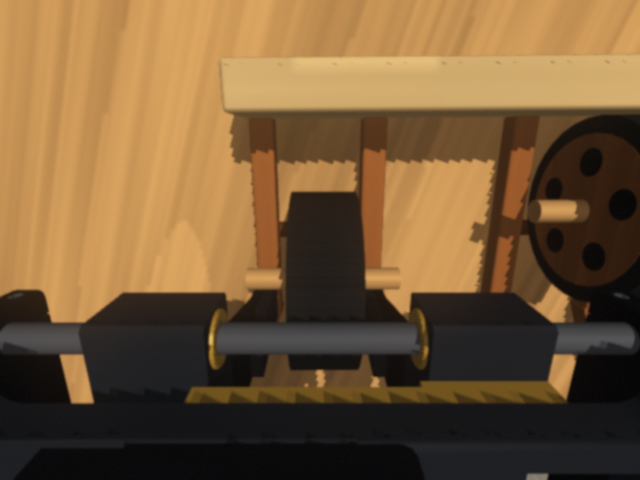

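The wheel is between the guides (tyre columns 288–363, strips about 278–362) and just before the sill. Pushing over it.

```bash
python3 -m inch '[[42,[0,0,-6],[0,0,0]],[42,[0,0,-8],[0,0,0]],[42,[0,0,-8],[0,0,0]],[42,[0,0,-6],[0,0,0]],[42,[0,0,-2],[0,0,0]],[42,[0,0,0],[0,0,0]]]'
python3 - <<'E'
from h import *
c=imaging.camera_params("wrist");p=imaging.camera("wrist");cv2.imwrite("pics/w7.png",p[:,:,::-1])
st()
E
```

```text
time: 9.72
position: [0.4969, 0.0376, 0.0283]
tool_rot: [0.413, 0.573, -0.413, 0.576]
ft_force: [-0.7, -1.9, 0.4]
grip_width: 0.0419
t 9.775 pos [0.4969 0.0376 0.0283] rotvec [ 0.04  0.17 -0.16] bay along/lat mm -12.2 -1.0 F [-0.1 -2.1 -0.1]
```

View pics/w7.png

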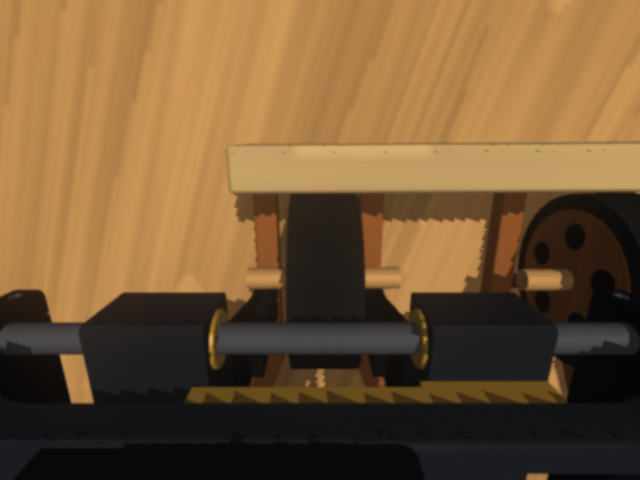

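The tyre is against the stop, with a force of about 2 N. Its axle is at row 278, level with the parked wheel's at row 280. Backing off straight, then up.

```bash
python3 -m inch '[[42,[0,0,4],[0,0,0]],[42,[0,0,10],[0,0,0]],[42,[0,0,20],[0,0,0]],[42,[0,0,25],[0,0,0]],[42,[0,0,20],[0,0,0]],[42,[-20,0,0],[0,0,0]],[42,[-45,0,0],[0,0,0]],[42,[-45,0,10],[0,0,0]],[42,[0,0,30],[0,0,0]],[42,[0,0,0],[0,0,0]]]'
python3 - <<'E'
from h import *
st()
c=imaging.camera_params("wrist");p=imaging.camera("wrist");cv2.imwrite("pics/w8.png",p[:,:,::-1])
for cam in("wrist","side","top"):
    if cam!="wrist":imaging.camera(cam)
    for d in imaging.tip_of(cam,"cart_wheel"):
        x=atz(cam,d["pixel"],.04,c if cam=="wrist" else None)
        print(cam,d,x)
        if np.linalg.norm(x[:2]-BAY)<.05:st(wheel=x)
    for d in imaging.tip_of(cam,"bay_spot"):print("bay",d,atz(cam,d["pixel"],0,c if cam=="wrist" else None))
    for d in imaging.tip_of(cam,"glue_jar"):print("jar",d,atz(cam,d["pixel"],0,c if cam=="wrist" else None))
E
```

```text
time: 11.02
position: [0.5381, -0.0879, 0.142]
tool_rot: [0.416, 0.57, -0.415, 0.574]
ft_force: [0.6, 1.1, 0.1]
grip_width: 0.042
t 11.025 pos [ 0.5381 -0.0879  0.142 ] rotvec [-0.43  0.21 -0.28] bay along/lat mm -144.3 -1.8 F [0.6 1.1 0.1]
wrist {'pixel': [183.9, 281.6], 'confidence': 0.67} [ 0.4460613  -0.15528138  0.04      ]
wrist {'pixel': [318.3, 29.3], 'confidence': 0.55} [0.49395696 0.05224775 0.04      ]
t 11.125 pos [ 0.5365 -0.0857  0.1411] rotvec [-0.35  0.05 -0.13] bay along/lat mm -141.7 -2.6 F [-0.5 -0.5  0. ]
wheel vs tool along/lat 144.32609768432275 3.476723427606373 wheel vs bay 2.6194160356454876 0.8310599678103295
jar {'pixel': [459.9, 270.7], 'confidence': 0.85} [ 0.6795369 -0.0860698  0.       ]
side {'pixel': [430.1, 193.4], 'confidence': 0.95} [ 0.49003986 -0.27556464  0.04      ]
side {'pixel': [433.9, 230.5], 'confidence': 0.9} [ 0.44666051 -0.15425611  0.04      ]
side {'pixel': [365.3, 292.1], 'confidence': 0.6} [0.491812   0.05173145 0.04      ]
t 11.325 pos [ 0.5358 -0.0844  0.1404] rotvec [-0.22  0.   -0.05] bay along/lat mm -140.2 -2.8 F [0.6 0.  0.4]
wheel vs tool along/lat 143.04858446427573 1.4261502705150662 wheel vs bay 2.810402335038507 -1.3668847057635514
bay {'pixel': [364.3, 313.2], 'confidence': 0.87} [0.48951903 0.05450855 0.        ]
jar {'pixel': [299.6, 237.3], 'confidence': 0.57} [ 0.67288356 -0.07498745  0.        ]
top {'pixel': [499.1, 321.2], 'confidence': 0.93} [ 0.49328924 -0.28114637  0.04      ]
top {'pixel': [263.0, 312.6], 'confidence': 0.86} [0.49573296 0.05609568 0.04      ]
t 11.525 pos [ 0.5365 -0.0846  0.1408] rotvec [-0.21  0.06 -0.1 ] bay along/lat mm -140.7 -2.3 F [ 0.5 -0.7  0.4]
wheel vs tool along/lat 146.39309124231258 6.008945977747423 wheel vs bay 5.704962984251122 3.736248616645314
bay {'pixel': [269.9, 314.9], 'confidence': 0.86} [0.49463594 0.04878061 0.        ]
```

View pics/w8.png

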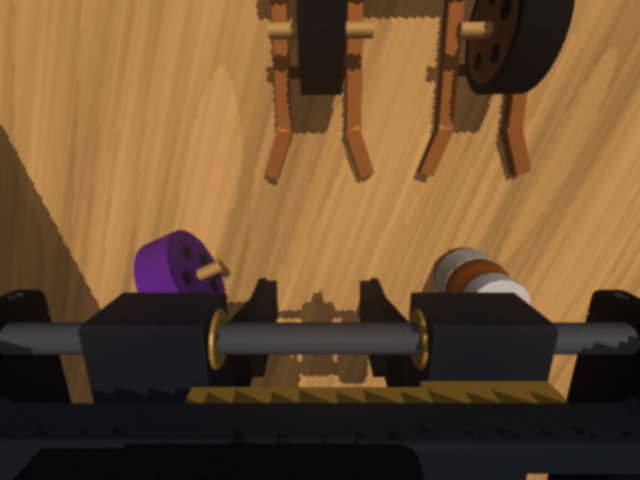

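The wheel stands upright and square between the strips, with its axle at row 30 (columns 270–372) in line with the parked wheel's. The robot is clear, so I'm handing in.

```bash
python3 -c "
from rig import robot
print(robot.hand_in())"
```

```text
the job is handed in; nothing more can be done
None
```

I rolled the black-tyred wheel about 250 mm (roughly one turn) by pushing both axle ends from behind. It went over the sill until it touched the stop, with about 2 N of contact force. I then backed off, raised the arm clear and handed in at about 11.5 s; no verdict is reported.

- **Position:** the last checks from the wrist, side and top cameras put the wheel about 3, 3 and 7 mm from the bay spot. The top reading was the outlier, but all are inside the 15 mm limit.
- **Attitude:** in the last wrist picture the wheel stands upright and square between the strips, with its axle in line with the parked wheel's.
- **Jar and parked wheel:** I saw no contact with either. The jar readings, at (0.685, -0.083) first and (0.680, -0.086) and (0.673, -0.075) last, differ by up to about 15 mm. I put that down to the low-confidence side view. The parked wheel I checked by eye only.
- **Not measured:** I did not measure the half-turn directly. It follows from the distance rolled.

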